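# Make a bench sander ready after a belt change

## Robot

A 6-joint arm with a two-finger parallel gripper is mounted at the origin on the work surface. World frame = base frame: x ahead of the robot, y to its left, z up, the work surface at z = 0. Lengths are in mm, angles in rad, forces in N, time in s.
With the tool pointing down it reaches from about 350 to 775 mm from the base axis. Payload 7.3 kg.
Tool frame: the origin (TCP) lies midway between the tips of the shut fingers; the grasp point (between the pads) lies 19 mm behind it; x points along the fingers, z is the direction in which the jaws open and shut, and the axes are right-handed (so a half turn about x gives the same grasp; the last joint's range is limited). The gripper opens to 92 mm and grips with 3 to 60 N. Pads are 19 mm wide; open, the fingers measure 130 mm over their backs; the gripper's body (75 mm by 190 mm) begins 47 mm behind the grasp point.
Start: joints at [-1.314, 0.342, 1.524, -0, 1.275, -0.146], TCP at [205.821, -482.993, 226.741] pointing down, gripper open.
Joint ranges: [-2.53, 2.53], [-0.77, 2.02], [0.04, 2.7], [-1, 4.14], [0.28, 2.66], [-3.11, 3.11]. Speed limits (rad/s): [2.57, 2.57, 3.14, 3.14, 3.14, 3.14].

## Interface

Orientations are given as [roll, pitch, yaw] about the fixed x, y, z axes, in that order (R = Rz(yaw) Ry(pitch) Rx(roll)).
In Python, from plant import monitor, optics, close_job gives the robot as it stands.
- The arm moves only by the tool send_rows, never from a script. Its argument "commands" is a list that holds one entry, the list of rows, each a list of 5 numbers: the shift along the tool's x, y, z in m, then the turn about the tool's x in degrees, then the finger opening in m, from 0 to 0.0918. A call has 1 to 10 rows; each row shifts and turns the pose as measured when the row begins, along the tool's axes as they then stand; what a row does not reach is not made up. A row lasts 1/12 s, in which the tool goes at most 41.7 mm and 7.16 degrees, less where a joint would pass 70% of its speed; a pose out of reach is approached as far as the arm can. A call with a gripper value outside its range is refused whole. The fingers move at their own pace and stop on an object; the grip force is fixed at half the most. Time passes only in rows, so rows that do not move let the fingers close. It gives the time, the measured TCP pose, the force and the opening at its end, in the units of the state.
- monitor.get_obs(): the state, without advancing time (a new reading comes with each control period).
- optics.capture(name): name is "scene" or "top" or "wrist"; returns a dict with "color" (480x640x3 uint8, blue, green, red), "camera_matrix" (3x3 intrinsics, pixels), "camera_from_world" (4x4, takes a point from world to camera coordinates); the wrist camera has in their place "T_tool_cam" (4x4, takes a point from camera to tool coordinates, whose origin is the TCP and whose axes are the tool frame's). Camera axes: x right, y down, z forward; pixel columns grow to the right and rows downward; lengths in mm; the calibration is good to about 2 mm. A picture is of the moment at which its call begins: read the wrist's pose just before it. There is no depth.
- close_job(): hands the job in, once; it reports no verdict.
The state is a dict: "time": time; "joint_positions": joint angles; "dq": joint speeds; "tau": joint torques, N m; "tool_pos": TCP position; "tcp_rot": TCP orientation; "contact_force": force on the tool from outside, world axes, zero at the start; "moment": the same for the moment, N m; "grip_width": finger opening in mm.
Only numpy, scipy, OpenCV 4.12 (cv2) and the standard library are available. Lean on these libraries where they do the work, as an engineer would, in place of code of your own. Each camera call takes 0.05 s, during which the arm holds its last target.

## Task

A new belt has just been fitted to the bench sander. First tension it: flip the belt-tension lever on the side of the belt arm over its high point until it snaps shut. Then tighten the three-armed clamp knob under the disc's work rest all the way to its stop (anticlockwise as seen from above), and leave the other things on the bench where they are.

Things in the scene. Friction and masses are not known exactly. Their poses are not given: they have to be found in the camera images.
- sander: Bench sander fixed to the bench, base 300 x 270 mm. Origin: centre of its underside, at bench height. x runs along the belt, away from the robot; y to the left; z up; turned by up to 0.2 rad. Flat blue belt arm: 342 mm long in x, y -97 to -23 mm, top 189 mm high. Red switch box: x -35..35, y -5..55 mm, top 213 mm high. Disc: radius 80 mm, axis along y 125 mm high, y 64 to 89 mm.
- lever_pivot (a point): Pivot of the belt-tension lever, outside the sander's right side: x 10, y -150, z 175 mm in the sander's frame. The pivot axis is the sander's y axis, so the lever swings in an upright plane 53 mm outside the belt.
- lever_grip (a point): Middle of the lever's flat-sided grey grip: 56 mm long along the lever, 16 mm wide between its flat sides (sander y), 22 mm thick the other way; 90 mm from the pivot. The lever ends 118 mm from the pivot; its shank is 12 mm thick. Moves with the lever.
- tension_lever (a joint): Lever angle in rad about the sander's +y. 0: open, leaning 0.95 rad from upright towards the robot (sander -x). Grows as it swings up and over, away from the robot; upright 0.95; high point 1.1; closed stop 1.9. A spring throws it back open before 1.1 and shut after it: torque none at the high point, about 0.5 N m at either end, at most about 6 N at the grip.
- knob_axis (a point): On the clamp knob's upright axis at the height of its arms: x 0, y 190, z 87 mm in the sander's frame, so 30 mm below the rest's underside and 10 mm inside its free edge. Hub 40 mm across and 30 mm high, centred here. Outside the free edge there is free space below, down to the bench.
- knob_ball (a point): Centre of the ball on one arm, the one that sticks out past the free edge at the start. The knob has three equal level arms 120 degrees apart: steel bars 14 mm thick, each ending in a grey ball 24 mm across centred 80 mm from the axis. Moves with the knob.
- clamp_knob (a joint): Knob angle in rad, growing anticlockwise seen from above (tightening); starts between 0.5 and 1.05, stop at 2.4. The arm with knob_ball points at (0.48 + joint value) rad from the sander's +x towards its +y. Steady friction of about 0.22 N m; stays where it is left.
- rest_edge (a point): Middle of the free left edge, top face, of the disc's work rest: an aluminium plate 8 mm thick, top 125 mm high, x -100..100, y 95..200 mm in the sander's frame. Nothing stands beyond this edge; the knob's arms stick out below it.
- offcut: Bystander: wooden offcut 120 x 60 x 35 mm lying to the left of the sander. Origin: centre of its underside.
- brush: Bystander: bench brush with wooden handle lying to the right of the sander. Its x axis runs along it, handle to -x.
- oil: Bystander: white closed plastic bottle, 60 mm across and 130 mm high, to the right of the sander. Origin: centre of its underside.
- mug: Bystander: white mug, 80 mm across and 90 mm high, to the left of the sander. Origin: centre of its underside.

How it is judged (in metres and radians):
On the way, in this order (a step that is already met when the one before it is completed fails the run):
1. the tension lever has snapped shut (value of joint tension_lever above 1.75 rad), for 0.2 s.
2. the clamp knob is tightened to its stop (value of joint clamp_knob above 2.25 rad), for 0.2 s.
At the end, for the whole second after the job is handed in: The tension lever is closed within 0.15 rad of its stop (joint above 1.75), the clamp knob is within 0.15 rad of its stop (joint above 2.25), and both are at rest. The lever must be closed before the knob reaches its stop (value of joint tension_lever above 1.75 rad and value of joint clamp_knob above 2.25 rad and velocity of joint each of clamp_knob, tension_lever below 0.1 rad/s); the robot touches nothing.
It fails at once if a bystander (wooden offcut, brush, bottle or mug) is shifted by more than 30 mm (distance of any of offcut, brush, oil, mug from where it was at the start of the episode above 0.03 m).
It also fails if it takes over 54 s, if anything falls off the work surface, if the arm or the gripper's body presses on something with over 40 N, if the wrist force passes 120 N, or if a joint passes its speed limit or range.

## Working session

There is one attempt and no reset: what is moved stays moved. The work goes in short steps, Python scripts to look and compute and a tool call to move; the robot and the scene stay as the last step left them, time stands still between calls to the robot, and variables do not carry over. Pictures are saved under pics/ and viewed, and the job is handed in when it is done.

Besides the shell and the picture viewer there is one more tool, called after "Call:" as name(argument=value, ...) on one line, values as JSON. send_rows: Moves the arm, as the interface text tells. Its arguments: {"type":"object","properties":{"commands":{"type":"array","items":{"type":"array","items":{"type":"array","items":{"type":"number"}}}}},"required":["commands"]}

```bash
ls -la; mkdir -p pics; python3 - <<'E'
from plant import monitor, optics
import cv2, json, numpy as np
print(monitor.get_obs())
for n in ["scene","top","wrist"]:
    c=optics.capture(n); cv2.imwrite(f"pics/{n}0.png",c["color"])
    for k in c:
        if k!="color": print(n,k,np.round(c[k],4).tolist())
E
```

```text
total 12
drwxr-xr-x  3 agent agent 4096 Dec  6 21:00 .
drwxr-xr-x 23 root  root  4096 Dec  6 21:00 ..
drwxr-xr-x  2 agent agent 4096 Dec  6 21:00 pics
{'time': 0.0, 'joint_positions': array([-1.31401118e+00,  3.42713069e-01,  1.52503037e+00,  1.16195253e-05,
        1.27540321e+00, -1.46021389e-01]), 'dq': array([0.0001761 , 0.00030637, 0.00099661, 0.00107739, 0.00095349,
       0.00134624]), 'tau': array([-2.91107077e-03, -4.31250215e+01, -2.44223589e+01,  7.14996387e-02,
        5.59731235e-02, -1.53703463e-04]), 'tool_pos': array([ 205.70790463, -482.57012614,  226.0453207 ]), 'tcp_rot': array([2.98842141, 1.5692423 , 1.82042823]), 'contact_force': array([0.74260625, 0.19139422, 0.40523989]), 'moment': array([ 0.01205526,  0.03340167, -0.01201823]), 'grip_width': 91.84310346035434}
scene camera_matrix [[456.5907, 0.0, 323.3859], [0.0, 456.5907, 236.4693], [0.0, 0.0, 1.0]]
scene camera_from_world [[-0.32, 0.9474, 0.012, 174.6115], [0.8001, 0.277, -0.5321, -388.3053], [-0.5074, -0.1606, -0.8466, 1700.0895], [0.0, 0.0, 0.0, 1.0]]
top camera_matrix [[461.9736, 0.0, 313.5177], [0.0, 461.9736, 236.8948], [0.0, 0.0, 1.0]]
top camera_from_world [[0.0101, -0.9999, 0.0068, 24.6318], [-0.9948, -0.0107, -0.1013, 569.7622], [0.1013, -0.0057, -0.9948, 1241.3781], [0.0, 0.0, 0.0, 1.0]]
wrist camera_matrix [[341.6108, 0.0, 324.7517], [0.0, 341.6108, 240.0095], [0.0, 0.0, 1.0]]
wrist T_tool_cam [[0.0003, -0.2639, 0.9646, -158.7106], [0.0007, -0.9646, -0.2639, 70.2829], [1.0, 0.0007, -0.0001, -0.8064], [0.0, 0.0, 0.0, 1.0]]
```

View pics/scene0.png

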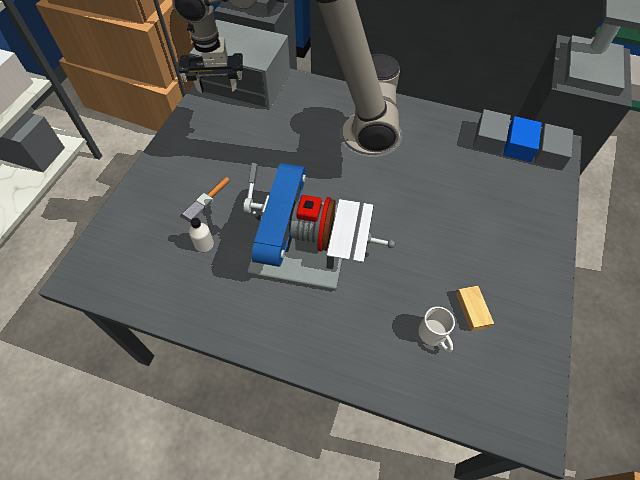

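View pics/top0.png

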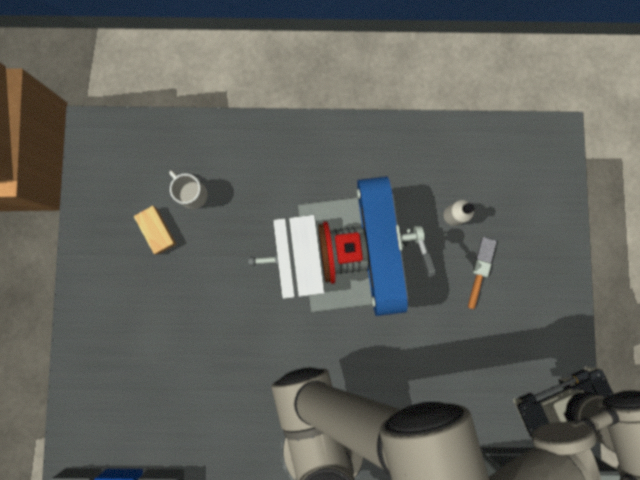

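View pics/wrist0.png

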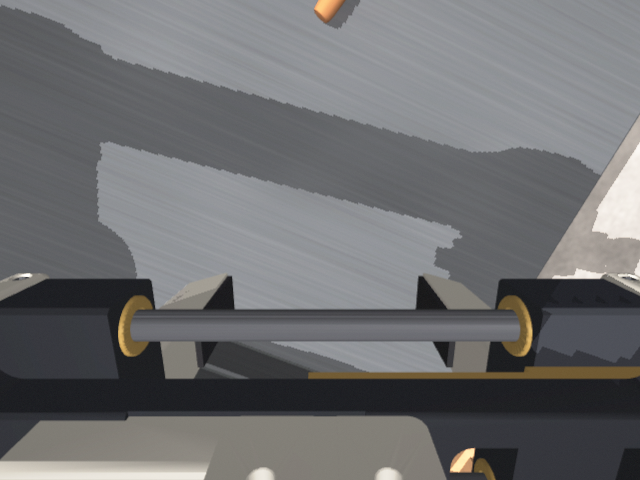

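```bash
python3 - <<'E'
import cv2
a=cv2.imread("pics/top0.png")[160:330,235:515]; cv2.imwrite("pics/topc.png",cv2.resize(a,None,fx=2.8,fy=2.8,interpolation=cv2.INTER_CUBIC))
a=cv2.imread("pics/scene0.png")[150:300,160:420]; cv2.imwrite("pics/scenec.png",cv2.resize(a,None,fx=3,fy=3,interpolation=cv2.INTER_CUBIC))
E
```

```text
(no output)
```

View pics/topc.png

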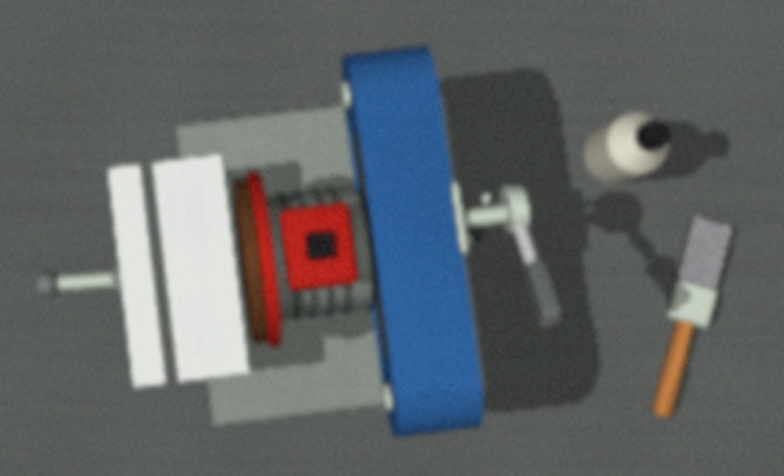

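View pics/scenec.png

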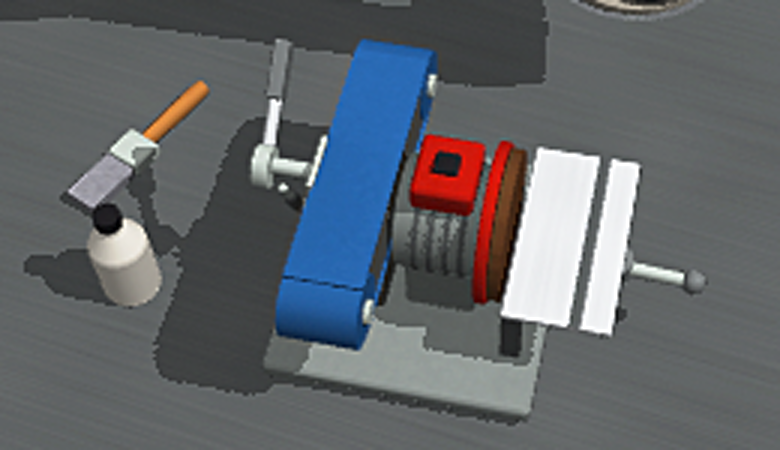

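```bash
cat > h.py <<'E'
import numpy as np
from scipy.optimize import least_squares
K={'s':np.array([[456.5907,0,323.3859],[0,456.5907,236.4693],[0,0,1]]),'t':np.array([[461.9736,0,313.5177],[0,461.9736,236.8948],[0,0,1]])}
T={'s':np.array([[-0.32,0.9474,0.012,174.6115],[0.8001,0.277,-0.5321,-388.3053],[-0.5074,-0.1606,-0.8466,1700.0895]]),
't':np.array([[0.0101,-0.9999,0.0068,24.6318],[-0.9948,-0.0107,-0.1013,569.7622],[0.1013,-0.0057,-0.9948,1241.3781]])}
def proj(c,p):
    q=K[c]@(T[c][:,:3]@np.asarray(p,float)+T[c][:,3]); return q[:2]/q[2]
def back(c,uv,z):
    d=T[c][:,:3].T@np.linalg.inv(K[c])@np.array([*uv,1]); o=-T[c][:,:3].T@T[c][:,3]
    return o+d*(z-o[2])/d[2]
tc=lambda u,v:(235+u/2.8-.32,160+v/2.8-.32)
sc=lambda u,v:(160+u/3-.33,150+v/3-.33)
def w(s,p):
    c,n=np.cos(s[2]),np.sin(s[2]); return np.array([s[0]+c*p[0]-n*p[1],s[1]+n*p[0]+c*p[1],p[2]])
E
python3 - <<'E'
from h import *
obs=[('t',tc(108,170),(100,200,125)),('t',tc(134,386),(-100,200,125)),('t',tc(222,154),(100,95,125)),('t',tc(248,372),(-100,95,125)),
('t',tc(281,212),(35,55,213)),('t',tc(348,206),(35,-5,213)),('t',tc(291,288),(-35,55,213)),('t',tc(357,281),(-35,-5,213)),
('s',sc(540,150),(-100,95,125)),('s',sc(637,162),(-100,200,125)),('s',sc(503,318),(100,95,125)),('s',sc(610,333),(100,200,125))]
f=lambda s:np.concatenate([proj(c,w(s,p))-np.array(uv) for c,uv,p in obs])
r=least_squares(f,[600,0,0.1]);s=r.x;print(s,np.round(r.fun.reshape(-1,2),1).tolist())
for nm,p in dict(pivot=(10,-150,175),knob=(0,190,87),rest=(0,200,125)).items(): print(nm,w(s,p))
g=lambda a:(10-90*np.sin(.95-a),-150,175+90*np.cos(.95-a))
print('grip',w(s,g(0)),'grip top',w(s,g(.95)), 'closed',w(s,g(1.9)))
for c,uv in(('s',sc(694,280)),('t',tc(47,285))):
    b=back(c,uv,87);k=w(s,(0,190,87));d=b-k;print('ball',b,np.hypot(*d[:2]),np.arctan2(d[1],d[0])-s[2])
print('grip px pred',proj('t',w(s,g(0))),'tip obs',tc(551,318),proj('t',w(s,(10-118*np.sin(.95),-150,175+118*np.cos(.95)))))
print('pivot px',proj('t',w(s,(10,-150,175))),tc(516,208))
for n,uv,z in(('oil',tc(652,134),130),('oil base s',None,0),('brush a',tc(712,222),10),('brush end',tc(662,412),10)):
    if uv: print(n,back('t',uv,z))
E
```

```text
[ 5.30550391e+02 -7.59972677e+01  1.29146114e-01] [[-0.4, -1.2], [-0.9, 0.2], [-0.2, -0.3], [-0.0, 0.2], [-0.8, -1.4], [0.5, -2.3], [-0.7, 1.0], [1.2, 0.5], [-0.7, -2.2], [1.3, -0.5], [-1.1, -2.1], [0.4, -0.4]]
pivot [ 559.78522577 -223.46022734  175.        ]
knob [506.0807826  112.42045502  87.        ]
rest [504.79290846 122.33717727 125.        ]
grip [ 487.18748505 -232.88841852  227.35147805] grip top [ 559.78522577 -223.46022734  265.        ] closed [ 632.38296648 -214.03203617  227.35147805]
ball [500.2696618  193.25571082  87.        ] 81.04386284467468 1.5134152014978168
ball [497.43380121 191.97669432  87.        ] 80.02478052401734 1.5499153884111687
grip px pred [427.92383656 264.88019486] tip obs (431.46571428571434, 273.25142857142856) [431.18349472 274.56990969]
pivot px [418.17126333 235.88953114] (418.96571428571434, 233.96571428571428)
oil [ 638.71282719 -361.10368739  130.        ]
brush a [ 570.86684736 -460.22746982   10.        ]
brush end [ 382.4719269  -405.56116278   10.        ]
```

```bash
cat >> h.py <<'E'
from scipy.spatial.transform import Rotation as Ro
S=np.array([530.55,-76.0,0.129])
def st(q=None):
    from plant import monitor
    o=monitor.get_obs(); R=Ro.from_euler('xyz',o['tcp_rot']).as_matrix()
    return o,R
def to(p,ang=None):
    o,R=st(); d=R.T@(np.asarray(p)-o['tool_pos'])
    print('tool shift mm',np.round(d,1),'z heading',np.round(np.degrees(np.arctan2(R[1,2],R[0,2])),2))
def grip(a,L=90): return w(S,(10-L*np.sin(.95-a),-150,175+L*np.cos(.95-a)))
E
python3 - <<'E'
from h import *
o,R=st(); print(np.round(R,3)); to(grip(0)+[0,0,40]); print(np.degrees(S[2])+90)
for nm,uv,z in(('mug',(187,190),80),('offcut',(154,230),35)): print(nm,back('t',uv,z))
E
```

```text
[[-0.     0.92   0.392]
 [ 0.001  0.392 -0.92 ]
 [-1.     0.    -0.001]]
tool shift mm [ -40.9  356.8 -119.5] z heading -66.92
97.39115555718762
mug [686.04691264 368.7336971   80.        ]
offcut [583.08625994 466.8641579   35.        ]
```

Call:
send_rows(commands=[[[-0.035,0,0,5.2,0.05],[-0.035,0,0,5.2,0.05],[-0.035,0,0,5.2,0.05],[0,0,0,0,0.05]]])

```text
time: 0.48
tool_pos: [205.2, -480.8, 331.5]
tcp_rot: [-3.001, 1.559, 1.829]
contact_force: [0.4, 0.3, 0.6]
grip_width: 69.7
```

```bash
python3 - <<'E'
from h import *
to(grip(0)+[0,0,100]);to(grip(0)+[-100,0,100])
E
```

```text
tool shift mm [   6.1  309.1 -213.1] z heading -83.26
tool shift mm [   6.4  209.8 -224.8] z heading -83.26
```

Call:
send_rows(commands=[[[0.0,0.031,-0.0213,0,0.05],[0.0,0.031,-0.0213,0,0.05],[0.0,0.031,-0.0213,0,0.05],[0.0,0.031,-0.0213,0,0.05],[0.0,0.031,-0.0213,0,0.05],[0.0,0.031,-0.0213,0,0.05],[0.0,0.031,-0.0213,0,0.05],[0.0,0.031,-0.0213,0,0.05],[0,0.031,-0.0213,0,0.05],[0,0,0,0,0.05]]])

```text
time: 1.32
tool_pos: [468.8, -250.4, 330.8]
tcp_rot: [-2.958, 1.561, 1.867]
contact_force: [-1.0, 0.1, -0.6]
grip_width: 50.3
```

```bash
python3 - <<'E'
from h import *
from plant import optics
import cv2
to(grip(0)+[0,0,-10])
o,R=st();c=optics.capture('wrist');im=c['color']
Tt=c['T_tool_cam']; Km=c['camera_matrix']
def pw(p):
    t=R.T@(np.asarray(p)-o['tool_pos']); q=Km@(np.linalg.inv(Tt)@np.array([*t,1]))[:3]; return tuple(np.int32(np.round(q[:2]/q[2])).tolist())
for L in(62,90,118): print(L,pw(grip(0,L))); cv2.circle(im,pw(grip(0,L)),4,(0,0,255),1)
cv2.imwrite('pics/w1.png',im)
E
```

```text
tool shift mm [113.6  20.4 -14.3] z heading -83.55
62 (307, 181)
90 (307, 213)
118 (307, 247)
```

View pics/w1.png

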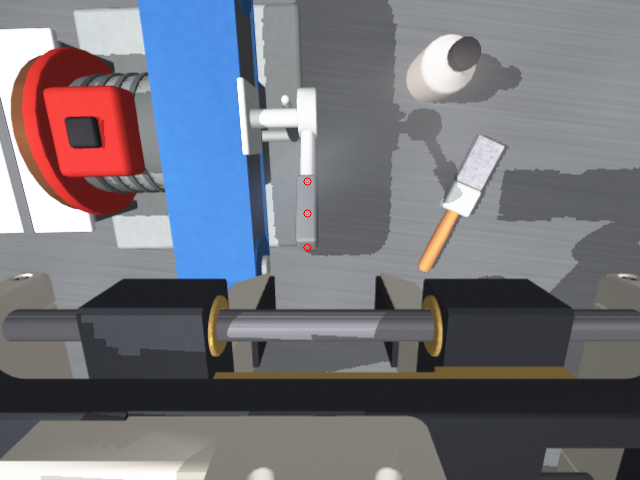

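Call:
send_rows(commands=[[[0.01,0.0115,-0.008,-0.4,0.05],[0.01,0.0115,-0.008,-0.4,0.05],[0.025,0,0,0,0.05],[0.025,0,0,0,0.05],[0,0,0,0,0.05]]])

```text
time: 1.78
tool_pos: [487.6, -234.2, 257.4]
tcp_rot: [-2.542, 1.564, 2.298]
contact_force: [-0.5, -0.6, 0.1]
grip_width: 50.4
```

```bash
python3 - <<'E'
from h import *
to(grip(0)+[0,0,-15])
E
```

```text
tool shift mm [45.1 -0.1 -1.1] z heading -82.67
```

Call:
send_rows(commands=[[[0.022,0,-0.001,0,0.05],[0.022,0,0,0,0.05],[0,0,0,0,0.05],[0,0,0,0,0.0],[0,0,0,0,0.0],[0,0,0,0,0.0],[0,0,0,0,0.0],[0,0,0,0,0.0]]])

```text
time: 2.45
tool_pos: [487.0, -236.6, 218.8]
tcp_rot: [3.137, 1.568, 1.689]
contact_force: [0.9, 15.3, -5.5]
grip_width: 21.4
```

```bash
python3 - <<'E'
from h import *
o,R=st();print(o['contact_force'],o['grip_width'])
to(grip(0)+[0,0,-15])
g0=grip(0)
for a in np.arange(0.15,1.95,.15):
    g=grip(a);d=R.T@(g-g0);print(round(a,2),np.round(d*1000/1000,1));g0=g
E
```

```text
[ 0.93780207 15.2640419  -5.5411603 ] 21.355956644948748
tool shift mm [ 6.4  0.6 -3.6] z heading -82.92
0.15 [-10.4   8.6  -0.1]
0.3 [-8.9 10.1 -0.1]
0.45 [-7.3 11.3 -0.1]
0.6 [-5.6 12.3 -0.1]
0.75 [-3.7 13.  -0.1]
0.9 [-1.7 13.4 -0.1]
1.05 [ 0.3 13.5 -0.1]
1.2 [ 2.3 13.3 -0.1]
1.35 [ 4.3 12.8 -0.1]
1.5 [ 6.2 12.  -0. ]
1.65 [ 7.9 10.9 -0. ]
1.8 [ 9.4  9.6 -0. ]
```

Call:
send_rows(commands=[[[0,0,-0.002,0,0.0],[0,0,0,0,0.0],[0,0,0,0,0.0]]])

```text
time: 2.7
tool_pos: [486.7, -233.6, 218.8]
tcp_rot: [-3.076, 1.566, 1.761]
contact_force: [0.3, -0.1, -4.2]
grip_width: 15.7
```

```bash
python3 - <<'E'
from h import *
from plant import optics
import cv2
o,R=st();print(o['contact_force'],o['grip_width'])
to(grip(0)+[0,0,-15])
cv2.imwrite('pics/w2.png',optics.capture('wrist')['color'])
E
```

```text
[ 0.28118322 -0.12724483 -4.15110947] 15.70559861203349
tool shift mm [ 6.5  0.5 -0.7] z heading -82.86
```

View pics/w2.png

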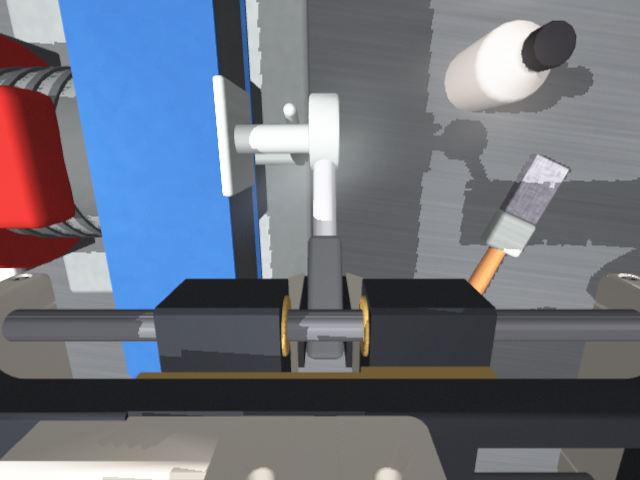

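Call:
send_rows(commands=[[[-0.01,0.0086,0,0,0.0],[-0.0089,0.0101,0,0,0.0],[-0.0073,0.0113,0,0,0.0],[-0.0056,0.0123,0,0,0.0],[0,0,0,0,0.0]]])

```text
time: 3.17
tool_pos: [520.2, -229.1, 246.0]
tcp_rot: [-1.982, 1.541, 2.853]
contact_force: [0.2, 0.8, -4.1]
grip_width: 15.6
```

```bash
python3 - <<'E'
from h import *
o,R=st();p=o['tool_pos']+[0,0,19];v=w(S,(10,-150,175));d=p-v;d=[d[0]*np.cos(S[2])+d[1]*np.sin(S[2]),-d[0]*np.sin(S[2])+d[1]*np.cos(S[2]),d[2]]
print(np.round(d,1),'a',.95+np.arctan2(d[0],d[2]),np.hypot(d[0],d[2]))
E
```

```text
[-40.   -0.5  90. ] a 0.5319619921375266 98.45723160474476
```

Call:
send_rows(commands=[[[-0.004,0.0135,0,0,0.0],[-0.003,0.0145,0,0,0.0],[-0.001,0.015,0,0,0.0],[0.0005,0.015,0,0,0.0],[0.002,0.0145,0,0,0.0],[0.004,0.014,0,0,0.0],[0.006,0.013,0,0,0.0],[0,0,0,0,0.0]]])

```text
time: 3.83
tool_pos: [610.6, -216.8, 244.5]
tcp_rot: [-1.834, 1.524, 2.998]
contact_force: [-2.1, -1.3, -5.2]
grip_width: 15.5
```

```bash
cat >> h.py <<'E'
def la():
    o,R=st();p=o['tool_pos']+[0,0,19];v=w(S,(10,-150,175));d=p-v;d=[d[0]*np.cos(S[2])+d[1]*np.sin(S[2]),-d[0]*np.sin(S[2])+d[1]*np.cos(S[2]),d[2]]
    print(np.round(d,1),'a',.95+np.arctan2(d[0],d[2]),np.hypot(d[0],d[2]))
E
python3 - <<'E'
from h import *
la()
E
```

```text
[51.3  0.  88.5] a 1.4753482920721295 102.32032932027258
```

Call:
send_rows(commands=[[[0.008,0.011,0,0,0.0],[0.01,0.009,0,0,0.0],[0.008,0.006,0,0,0.0],[0,0,0,0,0.03],[0,0,0,0,0.05],[0,0,0,0,0.05]]])

```text
time: 4.33
tool_pos: [639.9, -213.2, 225.4]
tcp_rot: [-1.834, 1.544, 3.001]
contact_force: [0.9, -0.6, 0.6]
grip_width: 30.8
```

```bash
python3 - <<'E'
from h import *
from plant import optics
import cv2
la()
cv2.imwrite('pics/w3.png',optics.capture('wrist')['color'])
E
```

```text
[80.8 -0.1 69.4] a 1.8111323533598918 106.5196681380817
```

View pics/w3.png

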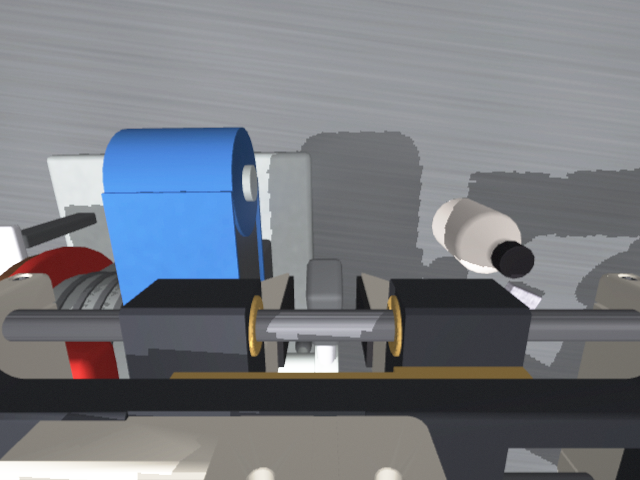

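Call:
send_rows(commands=[[[-0.03,0,0,0,0.05],[-0.035,0,0,0,0.05],[-0.035,0,0,0,0.05],[-0.01,0,-0.03,0,0.0],[0,-0.005,-0.04,0,0.0],[0,-0.005,-0.04,0,0.0],[0,-0.005,-0.04,0,0.0],[0,-0.005,-0.04,0,0.0]]])

```text
time: 5.05
tool_pos: [596.0, -33.3, 342.6]
tcp_rot: [-1.793, 1.542, 3.022]
contact_force: [-0.1, 0.6, 0.2]
grip_width: 21.3
```

```bash
python3 - <<'E'
from h import *
from plant import optics
import cv2
to(w(S,(45,255,300)))
im=optics.capture('scene')['color']
cv2.imwrite('pics/s4.png',cv2.resize(im[140:300,160:440],None,fx=2.8,fy=2.8))
im=optics.capture('top')['color']
cv2.imwrite('pics/t4.png',cv2.resize(im[140:330,230:510],None,fx=2.8,fy=2.8))
for L in(30,60,90,118): print('closed px',np.round(proj('s',grip(1.9,L))),np.round(proj('t',grip(1.9,L))))
E
```

```text
tool shift mm [  44.8  -30.  -220. ] z heading -84.13
closed px [245. 206.] [418. 225.]
closed px [242. 210.] [419. 214.]
closed px [238. 213.] [419. 203.]
closed px [235. 216.] [419. 192.]
```

View pics/s4.png

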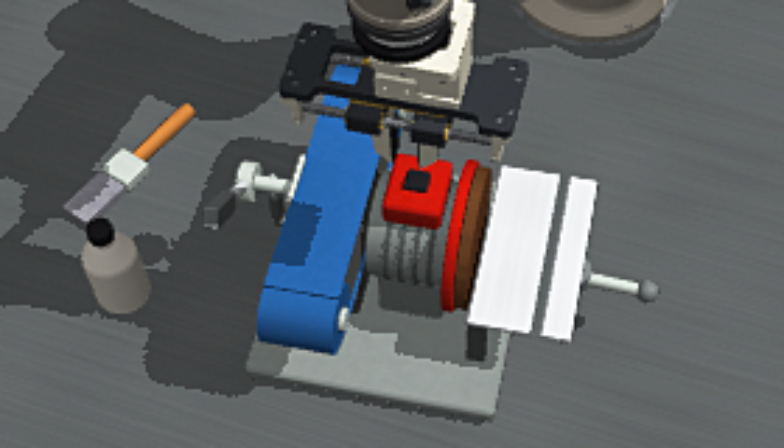

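View pics/t4.png

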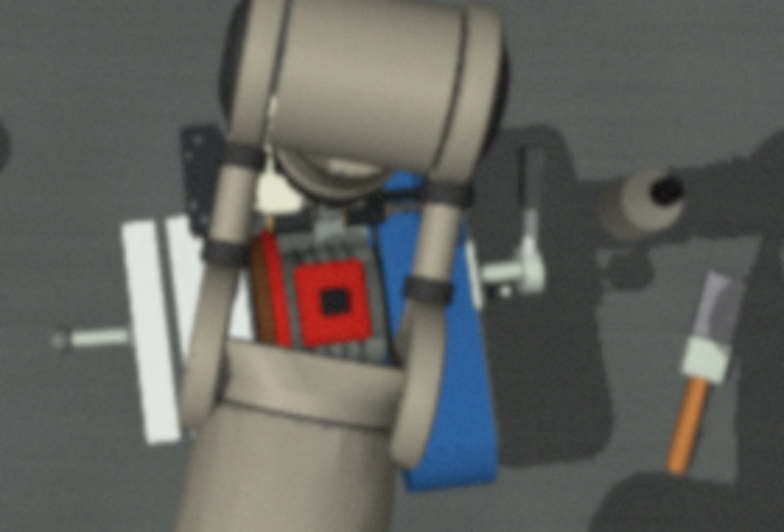

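Call:
send_rows(commands=[[[0,-0.005,-0.0385,-0.2,0.0],[0,-0.005,-0.0385,-0.2,0.0],[0,-0.005,-0.0385,-0.2,0.0],[0,-0.005,-0.0385,-0.2,0.0],[0,-0.005,-0.0385,-0.2,0.0],[0,-0.005,-0.0385,-0.2,0.0],[0,0,0,0,0.0]]])

```text
time: 5.73
tool_pos: [535.7, 197.3, 347.8]
tcp_rot: [-1.824, 1.545, 3.012]
contact_force: [0.4, 0.3, -0.1]
grip_width: 0.2
```

```bash
python3 - <<'E'
from h import *
from plant import optics
import cv2
to(w(S,(45,255,80)))
o,R=st();c=optics.capture('wrist');im=c['color']
Tt=c['T_tool_cam']; Km=c['camera_matrix']
def pw(p):
    t=R.T@(np.asarray(p)-o['tool_pos']); q=Km@(np.linalg.inv(Tt)@np.array([*t,1]))[:3]; return tuple(np.int32(np.round(q[:2]/q[2])).tolist())
for p in((0,190,87),(80*np.cos(1.53),190+80*np.sin(1.53),87),(100,200,125),(45,255,80)): print(pw(w(S,p))); cv2.circle(im,pw(w(S,p)),4,(0,0,255),1)
cv2.imwrite('pics/w5.png',im)
E
```

```text
tool shift mm [267.5  11.5  17. ] z heading -82.9
(390, 231)
(327, 229)
(392, 151)
(339, 195)
```

View pics/w5.png

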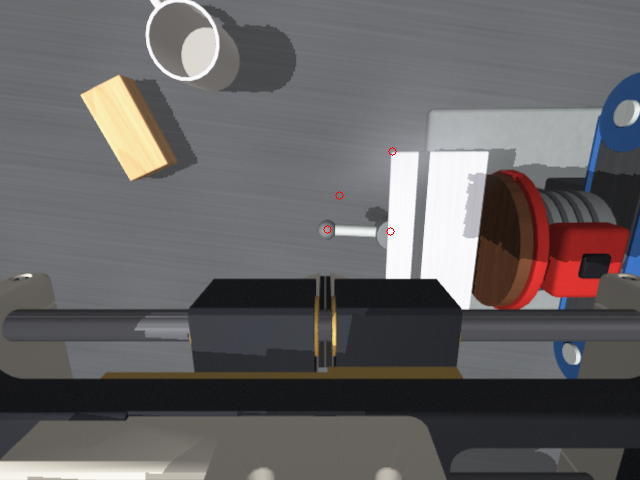

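Call:
send_rows(commands=[[[0.02,0.013,0.0085,0,0.0],[0.035,0.003,0.0085,0,0.0],[0.035,0,0,0,0.0],[0.035,0,0,0,0.0],[0.035,0,0,0,0.0],[0,0,0,0,0.0]]])

```text
time: 6.28
tool_pos: [555.8, 170.3, 186.2]
tcp_rot: [-1.601, 1.557, -3.054]
contact_force: [0.0, 0.1, -0.4]
grip_width: 0.5
```

```bash
python3 - <<'E'
from h import *
to(w(S,(45,255,80)))
E
```

```text
tool shift mm [106.3 -10.5 -13.9] z heading -83.22
```

Call:
send_rows(commands=[[[0.005,0,-0.012,0,0.0],[0.03,0,-0.002,0,0.0],[0.03,0,0,0,0.0],[0.03,0,0,0,0.0],[0.01,0,0,0,0.0],[0,0,0,0,0.0]]])

```text
time: 6.78
tool_pos: [562.2, 182.9, 89.0]
tcp_rot: [1.796, 1.566, 0.336]
contact_force: [-0.3, -0.2, 0.6]
grip_width: 0.5
```

```bash
cat >> h.py <<'E'
def sp():
    o,R=st();d=o['tool_pos']-[S[0],S[1],0];c,n=np.cos(S[2]),np.sin(S[2])
    print('sander frame',np.round([c*d[0]+n*d[1],-n*d[0]+c*d[1],d[2]],1)); return o,R
E
python3 - <<'E'
from h import *
sp()
from plant import optics
import cv2
cv2.imwrite('pics/w6.png',optics.capture('wrist')['color'])
E
```

```text
sander frame [ 64.7 252.7  89. ]
```

View pics/w6.png

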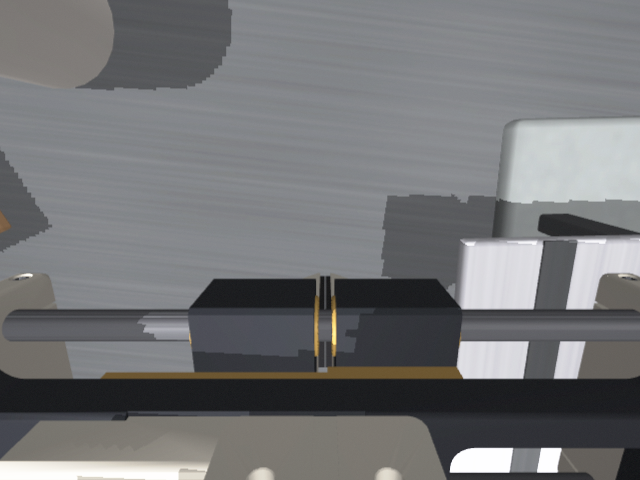

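Call:
send_rows(commands=[[[0.013,-0.015,0,0,0.0],[0,-0.025,0,0,0.0],[0,-0.015,-0.001,0,0.0],[0,-0.015,-0.001,0,0.0],[0,0,0,0,0.0]]])

```text
time: 7.25
tool_pos: [502.2, 178.5, 88.6]
tcp_rot: [1.644, 1.538, 0.183]
contact_force: [-1.2, 0.0, 0.4]
grip_width: 0.5
```

```bash
python3 - <<'E'
from h import *
o,R=sp(); print(o['contact_force'])
E
```

```text
sander frame [  4.6 256.   88.6]
[-1.22231997  0.0083801   0.3773819 ]
```

```bash
python3 - <<'E'
from h import *
from plant import optics
import cv2
im=optics.capture('scene')['color']
cv2.imwrite('pics/s7.png',cv2.resize(im[150:300,270:470],None,fx=4,fy=4))
for f in(1.53,1.8,2.88): print(proj('s',w(S,(80*np.cos(f),190+80*np.sin(f),87))))
E
```

```text
[390.72058174 242.5629447 ]
[390.89588116 236.39927792]
[374.49481774 217.07837264]
```

View pics/s7.png

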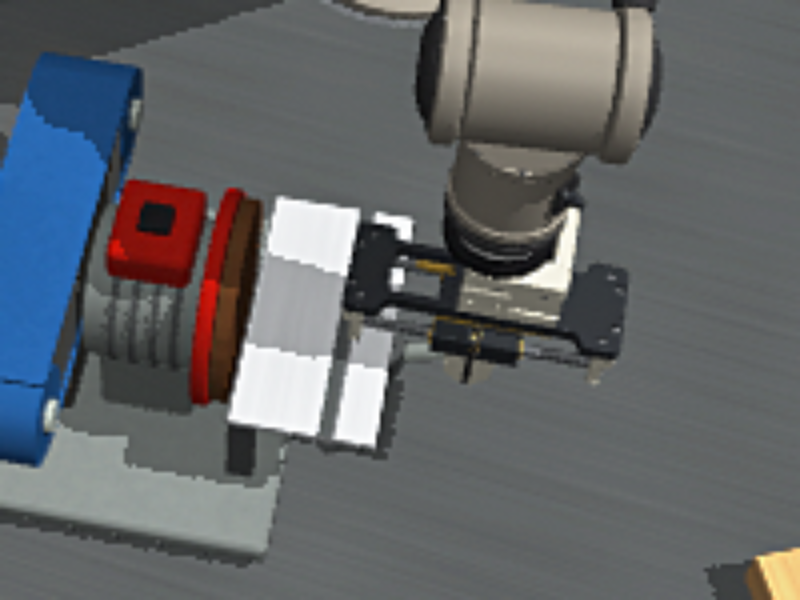

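Call:
send_rows(commands=[[[0,0.03,0,0,0.0],[0,0.025,0,0,0.0],[0.006,0,0,0,0.0],[0.009,0,0,0,0.0],[0,0,0,0,0.0]]])

```text
time: 7.72
tool_pos: [567.2, 186.1, 83.5]
tcp_rot: [1.653, 1.524, 0.192]
contact_force: [-0.4, 0.4, -0.6]
grip_width: 0.8
```

```bash
python3 - <<'E'
from h import *
o,R=sp(); print(o['contact_force'])
from plant import optics
import cv2
im=optics.capture('scene')['color']
cv2.imwrite('pics/s8.png',cv2.resize(im[150:300,270:470],None,fx=4,fy=4))
E
```

```text
sander frame [ 70.  255.2  83.5]
[-0.39896784  0.38917029 -0.57067206]
```

View pics/s8.png

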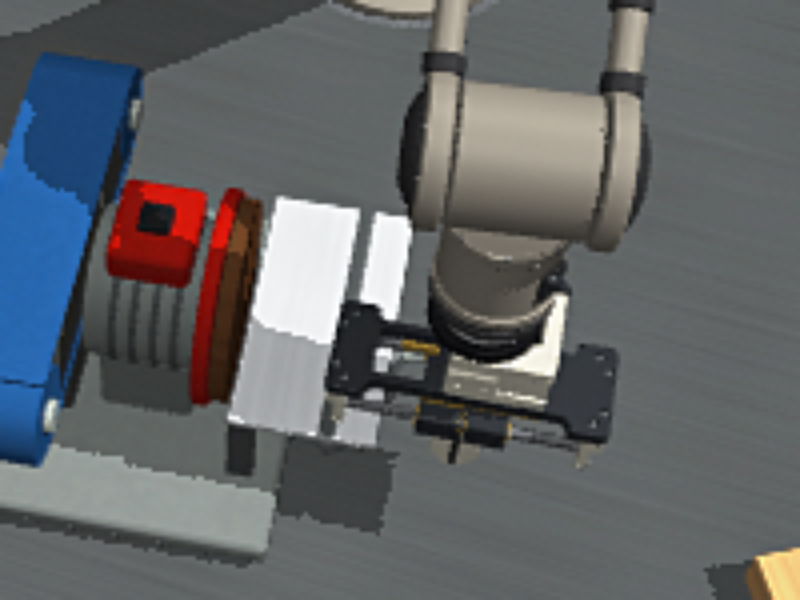

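Call:
send_rows(commands=[[[0.01,0,0,0,0.0],[0.002,-0.02,0,0,0.0],[0.002,-0.02,0,0,0.0],[0.002,-0.012,0,0,0.0],[0,0,0,0,0.0]]])

```text
time: 8.18
tool_pos: [512.2, 180.0, 62.9]
tcp_rot: [1.655, 1.526, 0.194]
contact_force: [0.4, -0.1, 0.1]
grip_width: 0.6
```

```bash
python3 - <<'E'
from h import *
o,R=sp(); print(o['contact_force'])
E
```

```text
sander frame [ 14.7 256.3  62.9]
[ 0.44230288 -0.11691342  0.06330181]
```

Call:
send_rows(commands=[[[-0.012,0,0,0,0.0],[0,0,0,0,0.0],[0,-0.01,0,0,0.0],[0,-0.01,0,0,0.0]]])

```text
time: 8.52
tool_pos: [495.0, 178.0, 74.2]
tcp_rot: [1.642, 1.52, 0.181]
contact_force: [6.4, -0.9, 0.9]
grip_width: 0.4
```

```bash
python3 - <<'E'
from h import *
o,R=sp(); print(o['contact_force']); print(R.round(3))
E
```

```text
sander frame [ -2.6 256.5  74.2]
[ 6.42458929 -0.93753818  0.88554347]
[[ 0.05   0.993  0.11 ]
 [ 0.009  0.11  -0.994]
 [-0.999  0.051 -0.004]]
```

Call:
send_rows(commands=[[[-0.001,-0.013,0.001,0,0.0],[-0.001,-0.013,0.002,0,0.0],[-0.001,-0.012,0.003,0,0.0],[0,0,0,0,0.0]]])

```text
time: 8.85
tool_pos: [463.4, 168.7, 76.8]
tcp_rot: [1.644, 1.502, 0.184]
contact_force: [-0.8, 1.1, -0.5]
grip_width: 0.5
```

```bash
python3 - <<'E'
from h import *
o,R=sp(); print(o['contact_force'])
from plant import optics
import cv2
im=optics.capture('scene')['color']
cv2.imwrite('pics/s9.png',cv2.resize(im[150:300,270:470],None,fx=4,fy=4))
im=optics.capture('top')['color']
cv2.imwrite('pics/t9.png',cv2.resize(im[180:330,210:410],None,fx=4,fy=4))
E
```

```text
sander frame [-35.1 251.3  76.8]
[-0.7793678   1.13676341 -0.48804262]
```

View pics/s9.png

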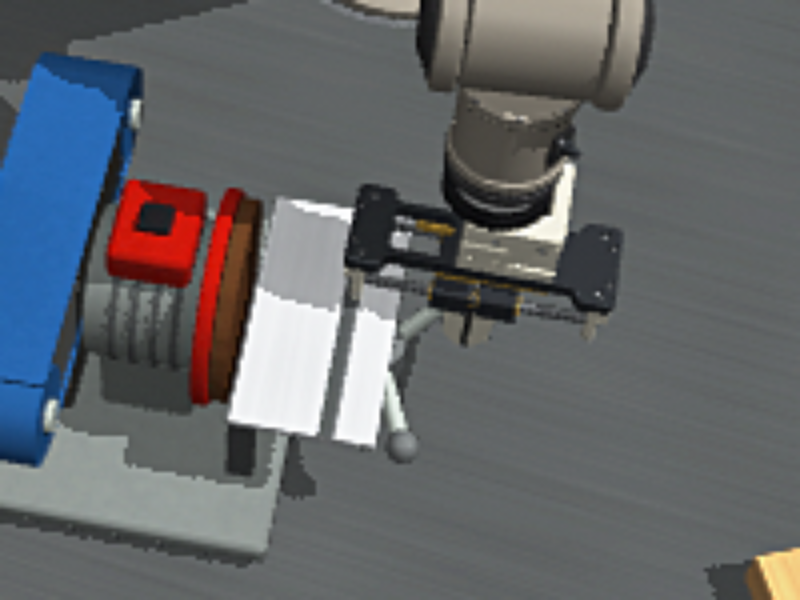

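View pics/t9.png

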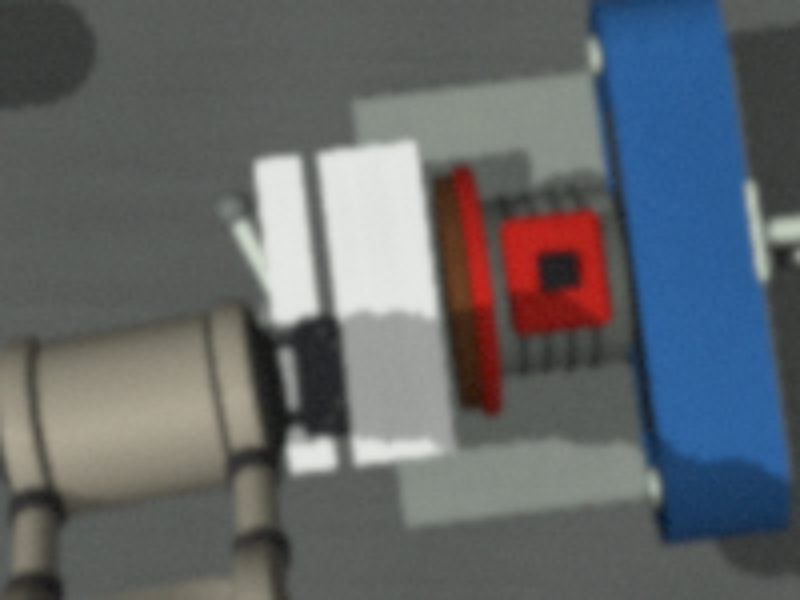

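```bash
cat >>h.py <<'E'
def kn(c,uv):
    b=back(c,uv,87);k=w(S,(0,190,87));d=b-k;print('ball r',np.hypot(*d[:2]),'knob',np.arctan2(d[1],d[0])-S[2]+2.0944-.48)
E
python3 - <<'E'
from h import *
kn('t',(210+232/4,180+208/4)); kn('s',(270+402/4,150+445/4))
E
```

```text
ball r 78.8474244194308 knob 1.9888351573391723
ball r 83.30919305956449 knob 1.9890992549752338
```

Call:
send_rows(commands=[[[-0.001,-0.009,0.007,0,0.0],[-0.001,-0.007,0.009,0,0.0],[0,-0.004,0.009,0,0.0],[0,0,0,0,0.0]]])

```text
time: 9.28
tool_pos: [451.2, 143.3, 77.6]
tcp_rot: [1.685, 1.495, 0.225]
contact_force: [-0.2, 6.9, 2.2]
grip_width: 0.5
```

```bash
python3 - <<'E'
from h import *
o,R=sp(); print(o['contact_force'])
from plant import optics
import cv2
im=optics.capture('scene')['color']
cv2.imwrite('pics/s10.png',cv2.resize(im[150:300,270:470],None,fx=4,fy=4))
E
```

```text
sander frame [-50.5 227.7  77.6]
[-0.2402127   6.89646963  2.2440259 ]
```

View pics/s10.png

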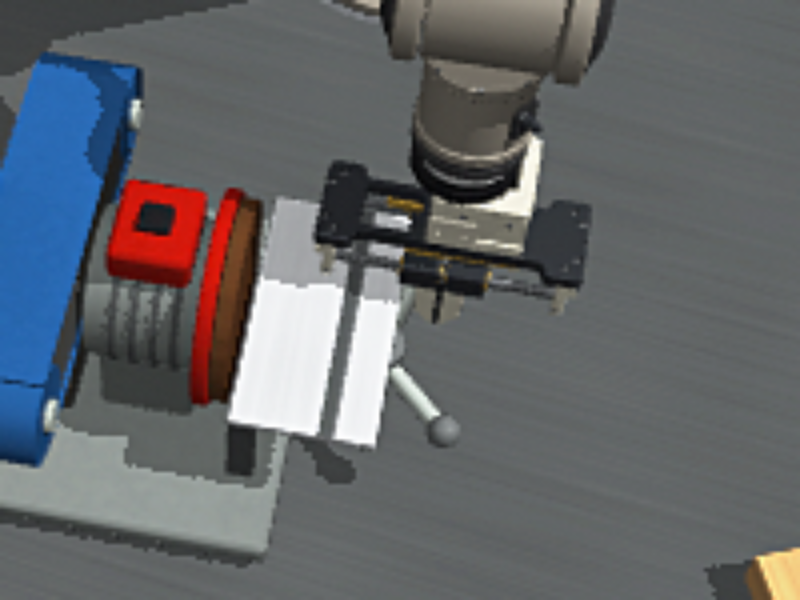

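```bash
python3 - <<'E'
from h import *
kn('s',(270+444/4,150+429/4))
for k in(2.25,2.4):
    f=k+.48-2.0944;print((proj('s',w(S,(80*np.cos(f),190+80*np.sin(f),87)))-[270,150])*4)
E
```

```text
ball r 82.48770823723802 knob 2.3993586565346146
[427.97096131 433.4994297 ]
[441.9250206  426.45522784]
```

Call:
send_rows(commands=[[[0,-0.001,0.005,0,0.0],[0,-0.001,0.005,0,0.0],[0,0,0.005,0,0.0]]])

```text
time: 9.58
tool_pos: [452.0, 141.7, 78.9]
tcp_rot: [1.983, 1.482, 0.509]
contact_force: [-4.7, 36.4, 9.9]
grip_width: 0.9
```

```bash
python3 - <<'E'
from h import *
o,R=sp(); print(o['contact_force'])
from plant import optics
import cv2
im=optics.capture('scene')['color']
cv2.imwrite('pics/s11.png',cv2.resize(im[150:300,270:470],None,fx=4,fy=4))
E
```

```text
sander frame [-49.9 226.   78.9]
[-4.74079314 36.3562807   9.90976358]
```

View pics/s11.png

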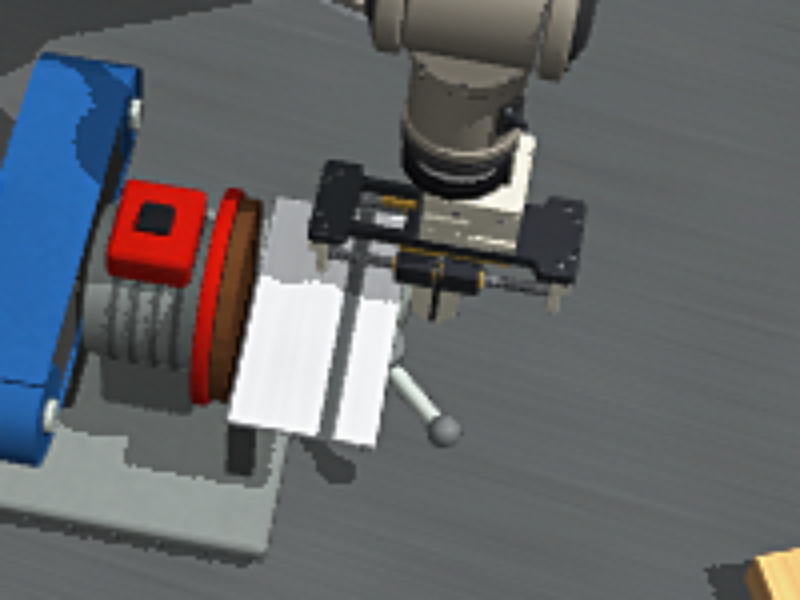

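Call:
send_rows(commands=[[[0,0,-0.01,0,0.0],[0,0,-0.02,0,0.0],[0,0,-0.025,0,0.0],[-0.03,0,-0.01,0,0.0],[-0.035,0,0,0,0.0],[-0.035,0,0,0,0.0],[-0.035,0,0,0,0.0],[-0.02,-0.03,-0.02,0,0.0],[0,-0.03,-0.03,0,0.0],[0,0,0,0,0.0]]])

```text
time: 10.47
tool_pos: [365.9, 241.9, 236.1]
tcp_rot: [2.06, 1.501, 0.58]
contact_force: [-0.3, -0.6, -0.5]
grip_width: 0.8
```

```bash
python3 - <<'E'
from h import *
o,R=sp(); print(o['contact_force'])
from plant import optics
import cv2
im=optics.capture('scene')['color'];cv2.imwrite('pics/s12.png',im)
cv2.imwrite('pics/s13.png',cv2.resize(im[150:300,200:400],None,fx=4,fy=4))
E
```

```text
sander frame [-122.4  336.5  236.1]
[-0.32145307 -0.61273187 -0.48396559]
```

View pics/s12.png

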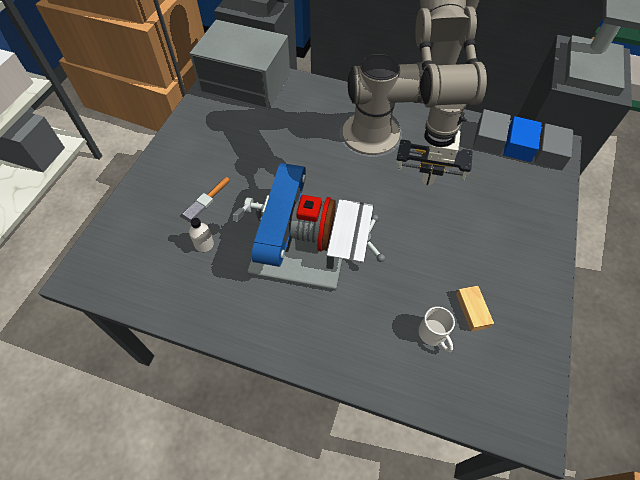

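View pics/s13.png

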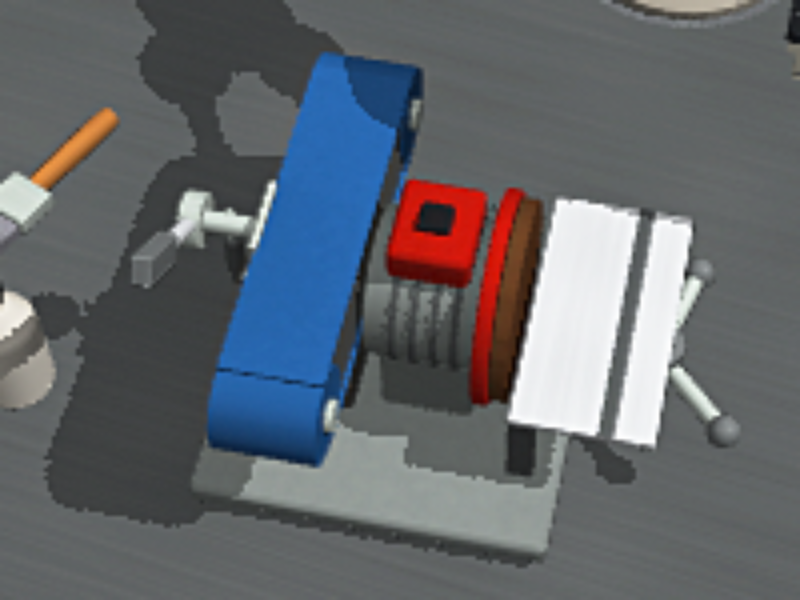

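```bash
python3 - <<'E'
from h import *
kn('s',(200+724/4,150+430/4)); kn('s',(200+703/4,150+271/4))
for a in(1.6,1.75,1.9): print(a,(proj('s',grip(a,118))-[200,150])*4)
from plant import close_job
print(close_job())
E
```

```text
ball r 83.14653068622363 knob 2.3932816474179748
ball r 79.54228184376574 knob 4.439482556350768
1.6 [144.29882467 213.17856402]
1.75 [140.99045885 239.93417233]
1.9 [138.99428318 265.81821578]
the job is handed in; nothing more can be done
None
```

The belt is tensioned and the clamp knob is tightened to its stop. I handed the job in at about 10.5 s, and it reported no verdict.

- **Lever:** I gripped it, carried it past its high point and let go at about 1.8 rad. In the last picture the lever end is at about (143, 265). I had predicted (139, 266) for fully closed at 1.9 rad, and (141, 240) for 1.75.
- **Knob:** I pushed one arm round with the shut fingers until it stopped moving under about 36 N. The last picture gives a joint angle of about 2.39 rad from one ball. The second visible ball gives 4.44 − 2.09 = 2.35 rad. The stop is at 2.4, and 2.25 is enough.
- **Bystanders and robot:** The offcut, brush, bottle and mug look unmoved in the pictures, though I did not measure them again. The arm ended clear of everything, with contact force below 1 N.

**Uneven steps:** Before the knob turned I made one push with the fingertips about 14 mm too high. I could not see what it did, so I backed off and tried again lower. That try dropped to 63 mm, which left the gripper body roughly 4 mm above the rest, so I raised it before pushing on. No contact showed in the force reading.

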